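# Fish the wooden spoon out through the shelf cut-out

### The job

The wooden spoon has dropped through the empty pan cut-out of the stainless shelf into the drip pan below. Take it by the handle, tilt it and bring it out through the cut-out one end first without jamming or forcing it, then hold it still with its middle over the purple trivet and the whole spoon at least 5 cm above the shelf top. Finish while still holding it in the air, and leave the containers, dish and jar standing where they are.

Things in the scene. Friction and masses are not known exactly. Their poses are not given: they have to be found in the camera images.
- shelf: low stainless shelf fixed on the counter, 470 mm deep (its x, from the robot's side to the far side) by 900 mm wide (y); top face 70 mm above the counter, plate 4 mm thick; yaw within 0.2 rad. Origin on the counter under the cut-out's centre. Under it a closed drip pan, inside 450 mm along x (-225 to +225), 200 mm along y, floor 4 mm above the counter, 62 mm of free height.
- cutout (a point): centre of the rectangular cut-out in the shelf, at the height of the top face; the cut-out is 160 mm along the shelf's x and 150 mm along its y, and the only way out of the drip pan
- spoon_mid (a point): middle of the wooden spoon's length, at half the handle's thickness; x along the spoon to the bowl, z up. Spoon 270 mm long; straight handle 14 mm wide, 12 mm thick, from -135 to +87 mm; round bowl 48 mm across, 16 mm high at the +x end, undersides level. At the start it lies flat on the pan floor, within 0.12 rad of the shelf's x, bowl away from the robot, both ends hidden under the plate.
- spoon_bowl_end (a point): outer end of the spoon's bowl, 135 mm from the middle, at the handle's mid-thickness
- spoon_handle_end (a point): end of the spoon's handle, 135 mm from the middle, at the handle's mid-thickness
- spoon: the wooden spoon, about 60 g, centre of mass within 40 mm of its middle, towards the bowl; origin on its underside, 6 mm below point spoon_mid
- trivet: round purple silicone trivet, 160 mm across, 8 mm thick, lying fixed on the shelf to the left or to the right of the cut-out, about 235 mm from it; origin at the centre of its underside
- container_a: square glass food container with a blue latch lid, 110 x 110 mm and 58 mm tall, standing on the shelf; origin at the centre of its underside. Bystander. It stands beside the cut-out on the side opposite the trivet.
- container_b: square glass food container with a blue latch lid, 110 x 110 mm and 58 mm tall, standing on the shelf; origin at the centre of its underside. Bystander.
- container_c: square glass food container with a grey latch lid, 110 x 110 mm and 58 mm tall, standing on the shelf; origin at the centre of its underside. Bystander.
- container_d: square glass food container with a grey latch lid, 110 x 110 mm and 58 mm tall, standing on the shelf; origin at the centre of its underside. Bystander.
- soy_dish: white ceramic soy dish, 90 mm across, 22 mm tall, on the shelf; origin at the centre of its underside. Bystander.
- salt_jar: glass salt jar with a steel cap, 52 mm across, 85 mm tall, on the shelf; origin at the centre of its underside. Bystander.

How it is judged:
By the outcome, as a careful person would: the job done as asked, in the order asked, and still so for the second after the job is handed in, while the arm keeps its last pose, push and grip.
It also fails if it takes over 51 s, if anything falls off the work surface, if the arm or the gripper's body presses on something with over 40 N, if the wrist force passes 120 N, or if a joint passes its speed limit or range.

### The arm

A 7-joint arm with a two-finger parallel gripper is mounted at the origin on the work surface. World frame = base frame: x ahead of the robot, y to its left, z up, the work surface at z = 0. Lengths are in m, angles in rad, forces in N, time in s.
With the tool pointing down it reaches from about 0.4 to 0.85 m from the base axis. Payload 10.4 kg.
Tool frame: the origin (TCP) lies at the very end of the fingers, on their centre line; the grasp point (between the pads) lies 19 mm behind it; x points along the fingers, z is the direction in which the jaws open and shut, and the axes are right-handed (so a half turn about x gives the same grasp; the last joint's range is limited). The gripper opens to 85 mm and grips with 20 to 120 N. Pads are 22 mm wide; open, the fingers measure 114 mm over their backs; the gripper's body (76 mm by 85 mm) begins 54 mm behind the grasp point. The pads swing forward as they close: fully open they stand 13 mm farther back than shut.
Start: joints at [-1.372, 0.332, -0.065, 1.46, 0.022, 1.35, -0.088], TCP at [0.137, 0.61, 0.231] pointing down, gripper open.
Joint ranges: [-2.6, 2.6], [-0.5, 2.12], [-1.47, 1.34], [0.16, 2.42], [-1.27, 4.41], [0.06, 2.06], [-2.6, 2.6]. Speed limits (rad/s): [2.22, 2.22, 2.79, 2.79, 3.14, 3.14, 3.14].

### API

Orientations are given as a unit quaternion [x, y, z, w].
In Python, from workcell import readout, camera, manip gives the robot as it stands.
- The arm moves only by the shell command python3 -m inch 'ROWS' [FORCE]. ROWS is JSON, a list of rows, each a list of 3 entries, a list of its own where there are three numbers: the turn, a rotation vector about the tool's x, y, z in degrees, then the shift along the tool's x, y, z in mm, then the closure, from 0 (fully open) to 1 (shut). In form: [[[wx, wy, wz], [dx, dy, dz], hand], ...]. A call has 1 to 10 rows; each row is the pose to reach, as a shift and turn from the pose measured when the call began, along the tool's axes at that moment; what a row does not reach only later rows make up. A row lasts 1/8 s, in which the tool goes at most 62.5 mm and 10.7 degrees, less where a joint would pass 70% of its speed; a pose out of reach is approached as far as the arm can. A call with a gripper value outside its range is refused whole. The fingers move at their own pace and stop on an object; FORCE is the grip in N (left out, the last holds). Time passes only in rows, so rows that repeat a pose let the fingers close. It gives the time, the measured TCP pose, the force and the opening at its end, in the units of the state.
- readout.get_obs(): the state, without advancing time (a new reading comes with each control period).
- camera(name): name is "scene" or "side" or "wrist"; returns a dict with "pixels" (480x640x3 uint8, red, green, blue), "range_z" (480x640 float32, m along the optical axis (not along the pixel's ray), 0 where there is no reading), "intrinsics" (3x3 intrinsics, pixels), "extrinsics" (4x4, takes a point from world to camera coordinates); the wrist camera has in their place "T_tool_cam" (4x4, takes a point from camera to tool coordinates, whose origin is the TCP and whose axes are the tool frame's). Camera axes: x right, y down, z forward; pixel columns grow to the right and rows downward; lengths in m; the calibration is good to about 2 mm. A picture is of the moment at which its call begins: read the wrist's pose just before it.
- manip.hand_in(): hands the job in, once; it reports no verdict.
The state is a dict: "clock": time; "joint_pos": joint angles; "joint_velocities": joint speeds; "tau": joint torques, N m; "position": TCP position; "ee_rot": TCP orientation; "ft_force": force on the tool from outside, world axes, zero at the start; "torque": the same for the moment, N m; "grip_width": opening from 0.0 (shut) to 1.0 (fully open).
Only numpy, scipy, OpenCV 4.12 (cv2) and the standard library are available. Lean on these libraries where they do the work, as an engineer would, in place of code of your own. Each camera call takes 0.05 s, during which the arm holds its last target.

## Working session

There is one attempt and no reset: what is moved stays moved. The work goes in short steps, Python scripts to look and compute and a shell command to move; the robot and the scene stay as the last step left them, time stands still between calls to the robot, and variables do not carry over. Pictures are saved under pics/ and viewed, and the job is handed in when it is done.

```bash
mkdir -p pics; ls; cat > h.py <<'E'
import numpy as np,cv2
from scipy.spatial.transform import Rotation as R
from workcell import readout,camera,manip
def snap(n,f):
    o=readout.get_obs(); c=camera(n); cv2.imwrite('pics/'+f,c['pixels'][:,:,::-1])
    K=c['intrinsics']
    if n=='wrist':
        T=np.eye(4);T[:3,:3]=R.from_quat(o['ee_rot']).as_matrix();T[:3,3]=o['position']
        c['cw']=T@c['T_tool_cam']
    else: c['cw']=np.linalg.inv(c['extrinsics'])
    np.savez('pics/'+f[:-4]+'.npz',px=c['pixels'],d=c['range_z'],K=K,cw=c['cw'])
    return c
def load(f):
    z=np.load('pics/'+f+'.npz'); return dict(pixels=z['px'],range_z=z['d'],intrinsics=z['K'],cw=z['cw'])
def plane(c,u,v,z):
    r=c['cw'][:3,:3]@np.linalg.inv(c['intrinsics'])@np.array([u,v,1.]); o=c['cw'][:3,3]
    return o+r*(z-o[2])/r[2]
def cloud(c):
    d=c['range_z'];v,u=np.indices(d.shape)
    P=np.stack([u*d,v*d,d],-1)@np.linalg.inv(c['intrinsics']).T
    return P@c['cw'][:3,:3].T+c['cw'][:3,3]
E
python3 - <<'E'
from h import *
for n in ['scene','side','wrist']:
    c=snap(n,n+'0.png'); print(n,c['cw'].round(3).tolist())
print(readout.get_obs())
E
```

```text
pics
scene [[0.569, 0.531, -0.628, 1.218], [0.822, -0.349, 0.45, -0.486], [0.019, -0.772, -0.635, 0.731], [0.0, 0.0, 0.0, 1.0]]
side [[-0.995, -0.07, 0.068, 0.463], [-0.095, 0.53, -0.843, 0.947], [0.023, -0.845, -0.534, 0.684], [0.0, 0.0, 0.0, 1.0]]
wrist [[0.22, 0.924, 0.312, 0.057], [0.975, -0.209, -0.071, 0.628], [-0.0, 0.32, -0.947, 0.372], [0.0, 0.0, 0.0, 1.0]]
{'clock': 0.15, 'joint_pos': array([-1.37160477,  0.3327247 , -0.06469766,  1.46075011,  0.02158485,
        1.34985955, -0.0885058 ]), 'joint_velocities': array([-8.07452814e-04, -1.72807601e-03, -1.23032559e-03, -2.19252869e-03,
       -1.13716940e-03,  8.02226886e-04, -2.38818323e-05]), 'tau': array([ 6.53431289e-04, -6.25822949e+01,  4.89563250e-02, -3.91854429e+01,
        1.61683577e-02,  7.54312176e-03, -2.07305516e-05]), 'position': array([0.13742145, 0.60942588, 0.2306991 ]), 'ee_rot': array([-0.44183513,  0.55254425,  0.44135659,  0.5519791 ]), 'ft_force': array([-0.24132304, -0.40397503,  0.74269045]), 'torque': array([-0.06155573, -0.00804146,  0.02990994]), 'grip_width': 1.0008274566644655}
```

View pics/scene0.png

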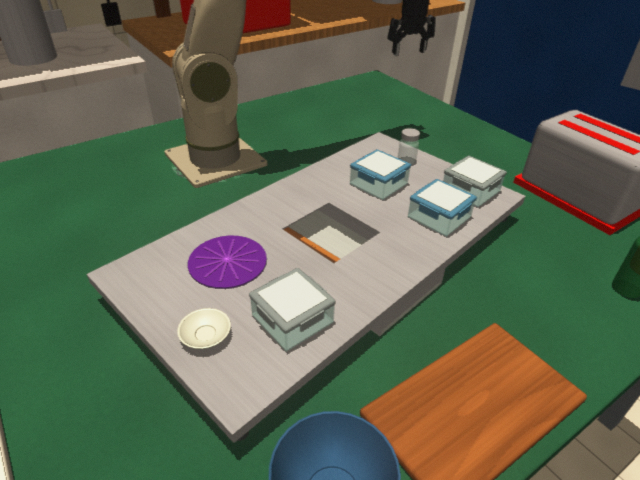

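View pics/side0.png

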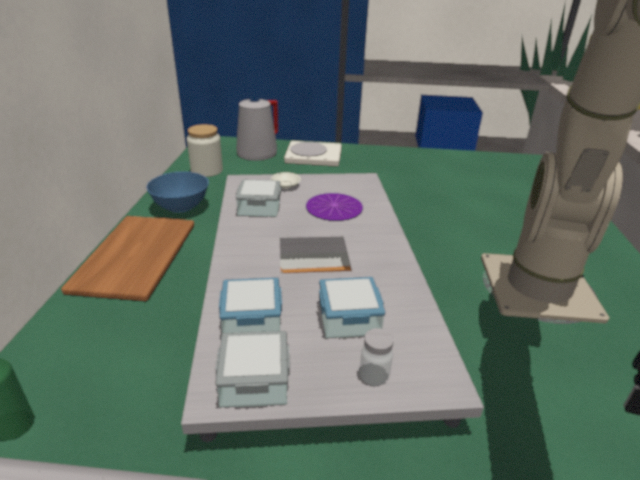

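View pics/wrist0.png

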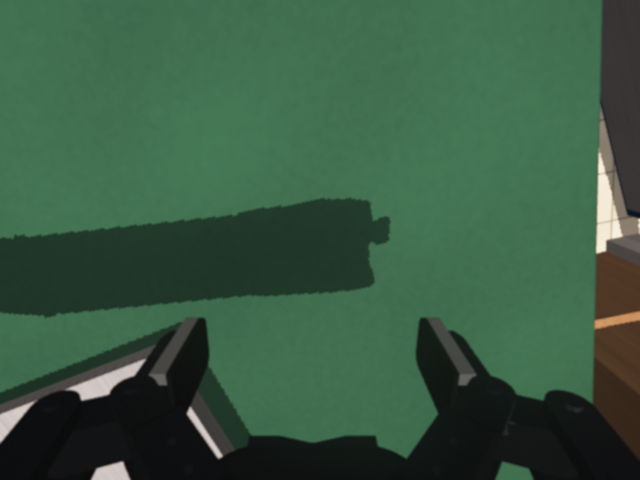

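The scene view shows the cut-out at about (330,232), with the spoon's handle from (290,232) to (335,260). The trivet is at (227,260). Both views agree on the bystanders.

```bash
python3 - <<'E'
from h import *
c=load('scene0');P=cloud(c);px=c['pixels']
hsv=cv2.cvtColor(px,cv2.COLOR_RGB2HSV)
# cutout corners top face 0.07
for s,cs in (('scene0',[(283,230),(330,205),(379,233),(336,260)]),('side0',[(280,238),(345,237),(349,269),(281,270)])):
    k=load(s)
    for u,v in cs: print(s,(u,v),plane(k,u,v,.07).round(3))
# orange mask
for s in('scene0','side0'):
    k=load(s);h=cv2.cvtColor(k['pixels'],cv2.COLOR_RGB2HSV);Q=cloud(k)
    m=(h[...,0]>5)&(h[...,0]<20)&(h[...,1]>120)&(h[...,2]>60)&(Q[...,2]<.06)&(abs(Q[...,1])<.2)&(Q[...,0]>.3)&(Q[...,0]<.8)&(Q[...,2]>-.02)
    q=Q[m];print(s,len(q)); 
    if len(q)>5:
        print('z',np.percentile(q[:,2],[5,50,95]).round(4))
        top=q[q[:,2]>.0125]; 
        if len(top)>5:
            l=cv2.fitLine(top[:,:2].astype(np.float32),2,0,.01,.01).ravel();print('top',l.round(4),top.min(0).round(3),top.max(0).round(3))
    m=(h[...,0]>130)&(h[...,0]<160)&(h[...,1]>120)&(Q[...,2]>.05)&(Q[...,2]<.1)
    q=Q[m];print('triv',(q.min(0)/2+q.max(0)/2).round(3),q.mean(0).round(3))
    # pan hole pixel extents: low points
    sh=(abs(Q[...,2]-.07)<.003)&(h[...,1]<60);a=Q[sh];print('shelf z',np.median(a[:,2]))
    r=cv2.minAreaRect(a[(abs(a[:,1])<.7)&(a[:,0]<.9)&(a[:,0]>.2)][:,:2].astype(np.float32));print('shelfrect',r)
    u0,u1,v0,v1=(270,390,195,270) if s=='scene0' else (270,360,230,280)
    print(Q[v0:v1,u0:u1,2].min())
    hole=np.zeros(h.shape[:2],np.uint8);hole[v0:v1,u0:u1]=(Q[v0:v1,u0:u1,2]<.066)
    g=np.argwhere(hole)[:,::-1]
    b=cv2.approxPolyDP(cv2.convexHull(g.astype(np.int32)),5,True).reshape(-1,2)
    for u,v in b: print('holecorner',(u,v),plane(k,u,v,.07).round(3))
k=load('scene0')
for crop,n,s in(((200,265,270,390),'cs','scene0'),((225,280,265,365),'cd','side0')):
    k=load(s);a,b,c2,d=crop;cv2.imwrite(f'pics/{n}.png',cv2.resize(k['pixels'][a:b,c2:d,::-1],None,fx=6,fy=6,interpolation=cv2.INTER_NEAREST))
E
```

```text
scene0 (283, 230) [ 0.485 -0.059  0.07 ]
scene0 (330, 205) [0.464 0.084 0.07 ]
scene0 (379, 233) [0.61  0.112 0.07 ]
scene0 (336, 260) [ 0.631 -0.02   0.07 ]
side0 (280, 238) [ 0.633 -0.025  0.07 ]
side0 (345, 237) [ 0.474 -0.051  0.07 ]
side0 (349, 269) [0.459 0.084 0.07 ]
side0 (281, 270) [0.609 0.107 0.07 ]
scene0 322
z [0.0084 0.0137 0.0164]
top [0.9779 0.2092 0.5052 0.0056] [ 0.419 -0.015  0.013] [0.582 0.027 0.019]
triv [ 0.511 -0.208  0.075] [ 0.515 -0.211  0.075]
shelf z 0.06885764400593236
shelfrect ((0.6188368797302246, 0.12438112497329712), (0.6612347960472107, 1.068320393562317), 9.382469177246094)
-0.002388405831621254
holecorner (np.int32(388), np.int32(267)) [0.706 0.055 0.07 ]
holecorner (np.int32(281), np.int32(269)) [ 0.592 -0.129  0.07 ]
holecorner (np.int32(270), np.int32(238)) [ 0.494 -0.097  0.07 ]
holecorner (np.int32(270), np.int32(206)) [ 0.39  -0.037  0.07 ]
holecorner (np.int32(295), np.int32(196)) [0.387 0.035 0.07 ]
holecorner (np.int32(374), np.int32(196)) [0.492 0.197 0.07 ]
holecorner (np.int32(388), np.int32(220)) [0.585 0.161 0.07 ]
side0 163
z [0.0138 0.0155 0.0175]
top [0.9787 0.2055 0.5323 0.0187] [ 0.458 -0.001  0.013] [0.617 0.038 0.019]
triv [ 0.512 -0.201  0.076] [ 0.511 -0.198  0.076]
shelf z 0.07002877182639478
shelfrect ((0.5741322040557861, -0.12769973278045654), (0.4710429906845093, 1.2316547632217407), 10.311624526977539)
-0.0002802465046138902
holecorner (np.int32(351), np.int32(271)) [0.454 0.091 0.07 ]
holecorner (np.int32(280), np.int32(273)) [0.61  0.119 0.07 ]
holecorner (np.int32(279), np.int32(239)) [ 0.635 -0.02   0.07 ]
holecorner (np.int32(342), np.int32(237)) [ 0.481 -0.05   0.07 ]
```

View pics/cs.png

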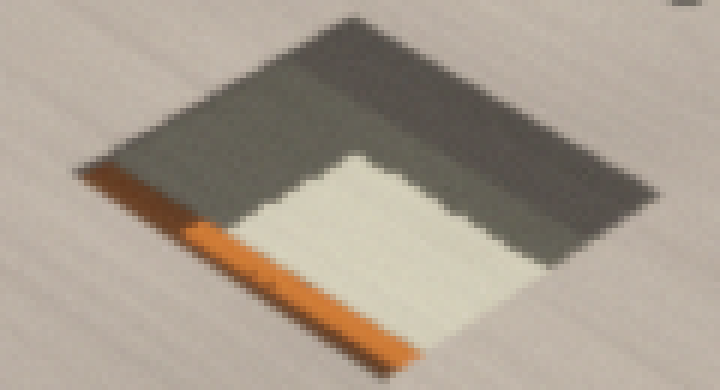

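```bash
cat >> h.py <<'E'
def Rt(yaw,pitch=0):
    "tool x down, jaw z across spoon dir yaw; pitch deg>0 = handle end up (tool leans back to robot)"
    s=np.array([np.cos(yaw),np.sin(yaw),0]);dn=np.array([0,0,-1.])
    p=np.radians(pitch)
    d=dn*np.cos(p)-s*np.sin(p)          # tool x
    jz=np.array([-s[1],s[0],0])
    o=readout.get_obs();
    if (R.from_quat(o['ee_rot']).as_matrix()[:,2]@jz)<0: jz=-jz
    return np.stack([d,np.cross(jz,d),jz],1)
def go(pos,yaw,pitch=0,show=True):
    o=readout.get_obs();R0=R.from_quat(o['ee_rot']).as_matrix()
    w=np.degrees(R.from_matrix(R0.T@Rt(yaw,pitch)).as_rotvec());s=R0.T@(np.array(pos)-o['position'])*1e3
    print('turn',w.round(1).tolist(),'shift',s.round(1).tolist())
    return w,s
E
python3 - <<'E'
from h import *
o=readout.get_obs();print(R.from_quat(o['ee_rot']).as_matrix().round(3))
go([.137,.609,.30],.2); go([.50,.02,.28],.2)
E
```

```text
[[-0.    -0.976  0.22 ]
 [-0.001  0.22   0.976]
 [-1.    -0.    -0.001]]
turn [-24.2, -0.1, -0.0] shift [-69.3, 0.3, -0.6]
turn [-24.2, -0.1, -0.0] shift [-48.8, -483.4, -495.3]
```

```bash
python3 -m inch '[[[0,0,0],[-40,-20,-20],0],[[-5,0,0],[-49,-70,-72],0],[[-10,0,0],[-49,-125,-128],0],[[-15,0,0],[-49,-180,-184],0],[[-20,0,0],[-49,-235,-240],0],[[-24,0,0],[-49,-290,-297],0],[[-24,0,0],[-49,-345,-353],0],[[-24,0,0],[-49,-400,-410],0],[[-24,0,0],[-49,-450,-460],0],[[-24,0,0],[-49,-483,-495],0]]'
python3 - <<'E'
from h import *
snap('wrist','w1.png');print(readout.get_obs()['position'])
go([.50,.02,.28],.2)
E
```

```text
clock: 1.4
position: [0.4475, 0.1049, 0.2803]
ee_rot: [0.547, -0.448, -0.547, -0.448]
ft_force: [1.3, 0.6, 0.0]
grip_width: 1.002
[0.45078325 0.09684421 0.28047082]
turn [-0.7, -0.2, 0.1] shift [0.8, -34.0, -84.7]
```

View pics/w1.png

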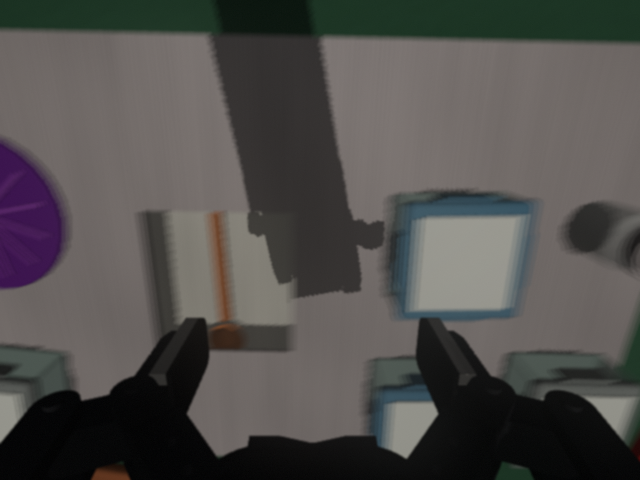

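The wrist view (image down is away from the robot) shows the cut-out at (145–295, 212–350), the handle at (220,215–320) and part of the bowl at (225,335). Next I centre over the cut-out.

```bash
python3 -m inch '[[[0,0,0],[0,-10,-45],0],[[-1,0,0],[0,-10,-85],0],[[-1,0,0],[0,-10,-85],0],[[-1,0,0],[0,-10,-85],0]]'
python3 - <<'E'
from h import *
snap('wrist','w2.png');print(readout.get_obs()['position'])
E
```

```text
clock: 1.95
position: [0.4763, 0.0161, 0.2806]
ee_rot: [0.55, -0.446, -0.548, -0.446]
ft_force: [0.1, 1.7, 0.7]
grip_width: 0.997
[0.47625484 0.01645858 0.28059774]
```

View pics/w2.png

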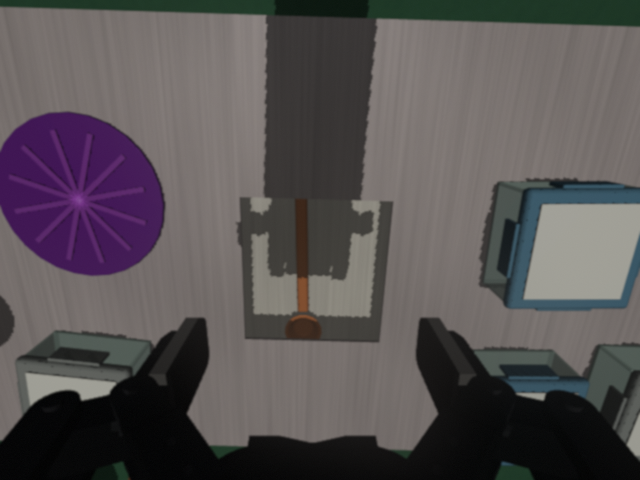

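The view shows the cut-out corners at (241,198), (393,202), (380,341) and (246,338). The handle runs from (301,200) to (304,313), and the bowl centre is near (303,327).

```bash
python3 - <<'E'
from h import *
c=load('w2');px=c['pixels'];h=cv2.cvtColor(px,cv2.COLOR_RGB2HSV)
C=[plane(c,u,v,.07) for u,v in[(241,198),(393,202),(380,341),(246,338)]]
for x in C:print(x.round(3))
ctr=np.mean(C,0);sx=(C[2]+C[3]-C[0]-C[1])/2;syv=(C[1]+C[2]-C[0]-C[3])/2
print('ctr',ctr.round(4),'len',np.linalg.norm(sx),np.linalg.norm(syv),'yaw',np.arctan2(sx[1],sx[0]),np.arctan2(-syv[0],syv[1]))
m=((h[...,0]>3)&(h[...,0]<20)&(h[...,1]>120)).astype(np.uint8);m[:195]=0;m[345:]=0;m[:,:240]=0;m[:,395:]=0
hp=[]
for v in range(205,308,4):
    u=np.flatnonzero(m[v]);hp.append((u.min(),u.max()+1,v))
a=np.array([plane(c,(u0+u1)/2-.5,v,.016) for u0,u1,v in hp])
l=cv2.fitLine(a[:,:2].astype(np.float32),2,0,.01,.01).ravel();yaw=np.arctan2(l[1],l[0]);yaw=yaw if abs(yaw)<1.5 else yaw-np.pi
print('handle line',l.round(4),'yaw',yaw,'at ctr x: y',l[3]+(ctr[0]-l[2])*np.tan(yaw))
v,u=np.nonzero(m[305:345]);v+=305
print('rows');[print(r,np.flatnonzero(m[r]).min(),np.flatnonzero(m[r]).max()) for r in range(305,343,3) if m[r].any()]
P=cloud(c)
for r in (315,320,327,333,338): print(r,P[r,303].round(3), plane(c,303,r,.02).round(3))
E
python3 - <<'E'
from h import *
c=load('w2');cv2.imwrite('pics/w2c.png',cv2.resize(c['pixels'][190:350,230:400,::-1],None,fx=3.6,fy=3.6,interpolation=cv2.INTER_NEAREST))
E
```

```text
[ 0.477 -0.054  0.07 ]
[0.451 0.092 0.07 ]
[0.605 0.121 0.07 ]
[ 0.632 -0.026  0.07 ]
ctr [0.5414 0.0332 0.07  ] len 0.15734754301921805 0.14887653167733436 yaw 0.18159183858667577 0.18025789987073532
handle line [0.9774 0.2112 0.5437 0.018 ] yaw 0.21284732 at ctr x: y 0.017485435236713632
rows
305 298 307
308 298 307
311 299 306
317 293 312
320 290 316
323 289 316
326 288 318
329 287 318
332 287 319
335 288 314
315 [0.619 0.035 0.02 ] [0.619 0.035 0.02 ]
320 [0.632 0.037 0.009] [0.626 0.036 0.02 ]
327 [0.642 0.039 0.008] [0.635 0.038 0.02 ]
333 [0.652 0.041 0.007] [0.644 0.04  0.02 ]
338 [0.622 0.036 0.065] [0.651 0.041 0.02 ]
```

View pics/w2c.png

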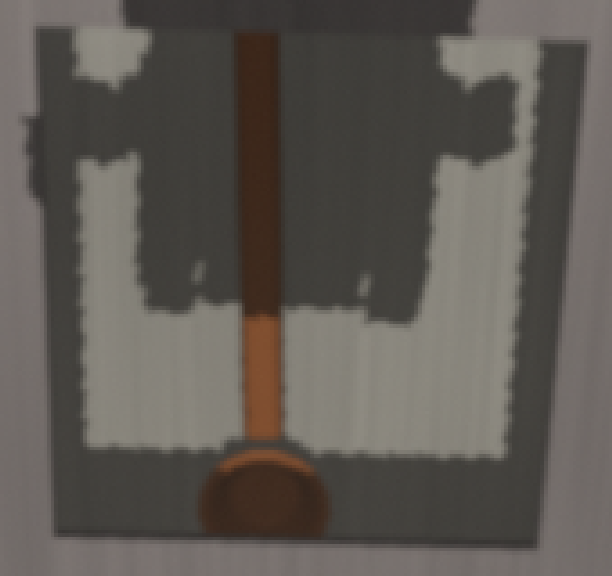

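```bash
python3 - <<'E'
from h import *
go([.495,.0075,.12],.213);go([.495,.0075,.006],.213)
E
```

```text
turn [-0.3, -0.2, 0.1] shift [160.6, -16.3, -12.2]
turn [-0.3, -0.2, 0.1] shift [274.6, -16.2, -11.9]
```

```bash
python3 -m inch '[[[0,0,0],[40,-8,-6],0.5],[[0,0,0],[90,-16,-12],0.5],[[0,0,0],[130,-16,-12],0.5],[[0,0,0],[160,-16,-12],0.5],[[0,0,0],[160,-16,-12],0.5],[[0,0,0],[160,-16,-12],0.5]]'
python3 - <<'E'
from h import *
snap('wrist','w3.png');go([.495,.0075,.006],.213);print(readout.get_obs()['position'])
E
```

```text
clock: 2.75
position: [0.4952, 0.0083, 0.1218]
ee_rot: [0.55, -0.445, -0.548, -0.445]
ft_force: [-0.4, -0.1, -0.0]
grip_width: 0.501
turn [-0.3, -0.1, 0.2] shift [116.1, 1.0, -0.3]
[0.49548385 0.00822318 0.12206236]
```

View pics/w3.png

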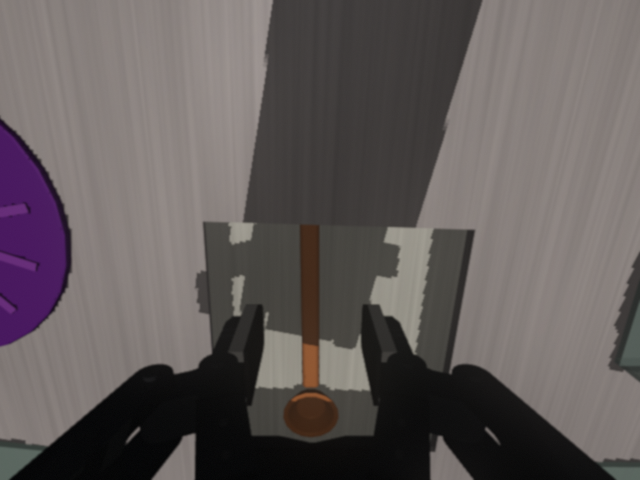

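The fingers straddle the handle: tips at (262,310) and (364,310), handle at column 310. Descending.

```bash
python3 -m inch '[[[0,0,0],[25,0,0],0.5],[[0,0,0],[50,1,0],0.5],[[0,0,0],[75,1,0],0.5],[[0,0,0],[95,1,0],0.5],[[0,0,0],[108,1,0],0.5],[[0,0,0],[115,1,0],0.5],[[0,0,0],[115,1,0],0.5],[[0,0,0],[115,1,0],0.5]]'
python3 - <<'E'
from h import *
snap('wrist','w4.png');go([.495,.0075,.006],.213)
E
```

```text
clock: 3.8
position: [0.4954, 0.0079, 0.0077]
ee_rot: [0.551, -0.445, -0.548, -0.446]
ft_force: [0.6, -0.5, -0.4]
grip_width: 0.503
turn [-0.3, -0.1, 0.2] shift [1.7, 0.5, -0.3]
```

View pics/w4.png

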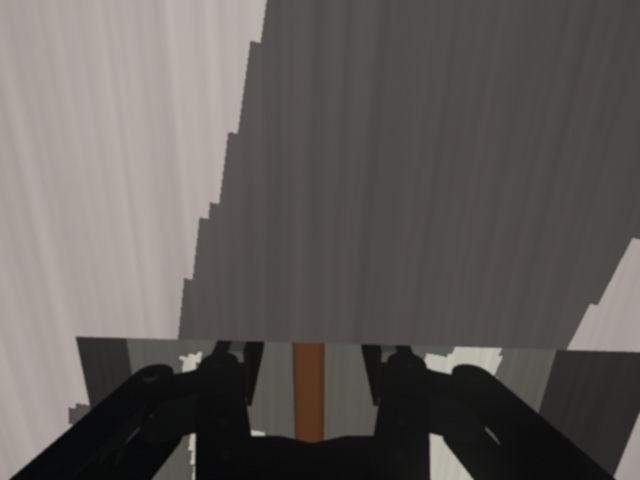

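```bash
python3 -m inch '[[[0,0,0],[1,0,0],0.7],[[0,0,0],[1,0,0],0.9],[[0,0,0],[1,0,0],1],[[0,0,0],[1,0,0],1],[[0,0,0],[1,0,0],1],[[0,0,0],[1,0,0],1]]' 70
python3 - <<'E'
from h import *
snap('wrist','w5.png');print(readout.get_obs()['grip_width']*85)
E
```

```text
clock: 4.6
position: [0.4957, 0.008, 0.0072]
ee_rot: [0.551, -0.445, -0.548, -0.446]
ft_force: [-2.6, 0.6, 6.7]
grip_width: 0.139
11.703540762746542
```

View pics/w5.png

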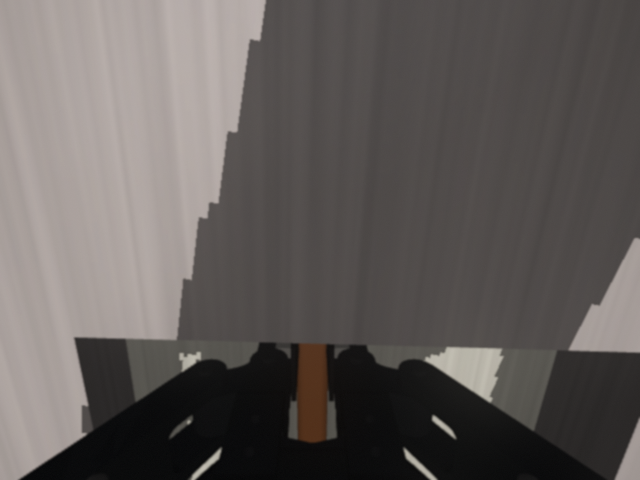

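Gripped, at 11.7 mm opening. First lift and tilt the handle slightly under the plate.

```bash
python3 -m inch '[[[0,0,1],[-5,0,0],1],[[0,0,3],[-11,-1,0],1],[[0,0,5],[-18,-1,0],1],[[0,0,7],[-24,-2,0],1],[[0,0,8],[-28,-2,0],1],[[0,0,8],[-28,-2,0],1],[[0,0,8],[-28,-2,0],1]]'
python3 - <<'E'
from h import *
snap('wrist','w6.png');snap('side','s6.png');snap('scene','c6.png')
E
```

```text
clock: 5.52
position: [0.4972, 0.0083, 0.035]
ee_rot: [-0.518, 0.482, 0.577, 0.407]
ft_force: [0.9, 0.2, -1.9]
grip_width: 0.137
```

View pics/w6.png

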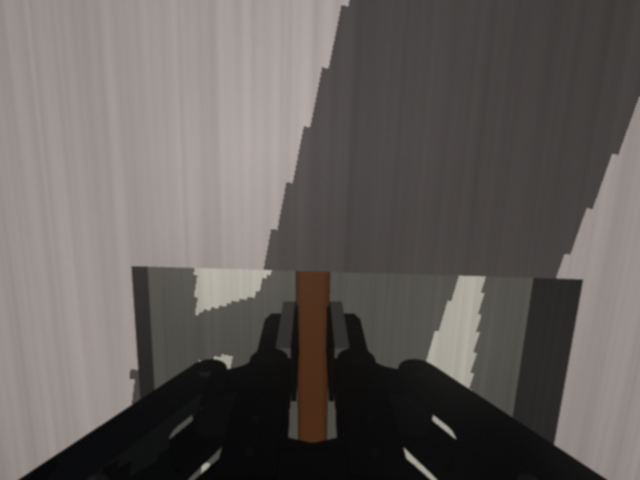

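View pics/c6.png

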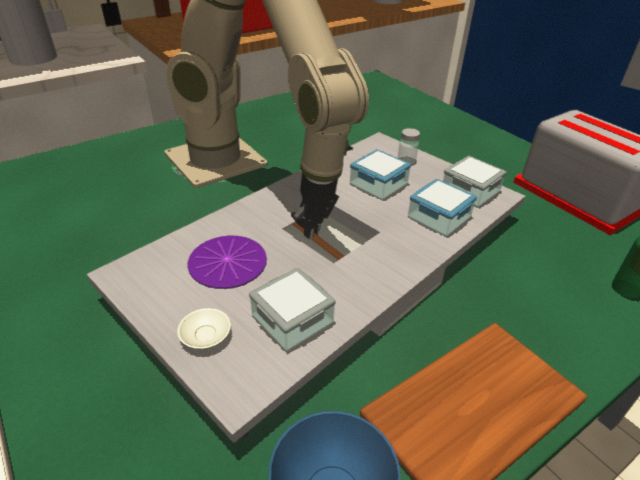

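The handle is held between the pads and tilting with the tool, and nothing else has moved. Next, slide away from the robot towards the far pan wall.

```bash
python3 -m inch '[[[0,0,0],[-2,-12,0],1],[[0,0,0],[-4,-26,0],1],[[0,0,0],[-6,-40,0],1],[[0,0,0],[-8,-54,0],1],[[0,0,0],[-9,-66,0],1],[[0,0,0],[-9,-66,0],1],[[0,0,0],[-9,-66,0],1]]'
python3 - <<'E'
from h import *
snap('wrist','w7.png')
E
```

```text
clock: 6.55
position: [0.5621, 0.0218, 0.0349]
ee_rot: [-0.518, 0.482, 0.577, 0.407]
ft_force: [-0.6, -0.7, -0.5]
grip_width: 0.136
```

View pics/w7.png

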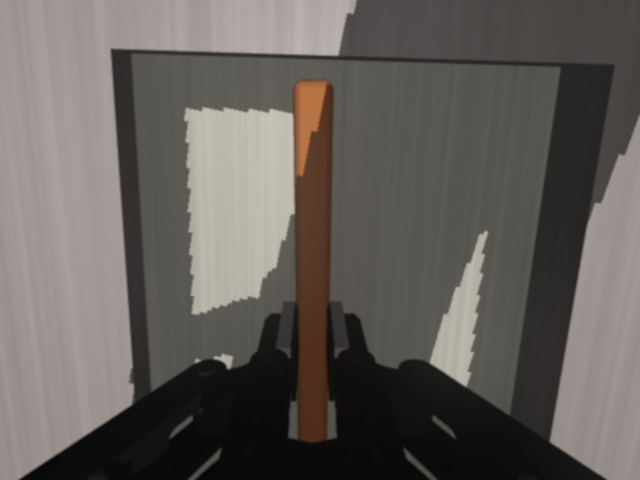

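The handle end is now visible at (313,80), inside the near edge at row 58. I measure its position.

```bash
python3 - <<'E'
from h import *
c=load('w7');P=cloud(c);o=readout.get_obs()
sd=np.array([np.cos(.213),np.sin(.213)])
for r in (84,90,110,150,200,250,290): print(r,P[r,313].round(4),((P[r,313,:2]-o['position'][:2])@sd).round(4))
print('edge',plane(c,313,57,.07).round(4),((plane(c,313,57,.07)[:2]-o['position'][:2])@sd).round(4))
E
```

```text
84 [0.4706 0.0038 0.0554] -0.0931
90 [0.4725 0.0042 0.0553] -0.0912
110 [0.4787 0.0055 0.055 ] -0.0848
150 [0.4916 0.0083 0.0535] -0.0717
200 [0.5089 0.0119 0.0512] -0.054
250 [0.5279 0.0159 0.0481] -0.0346
290 [0.5444 0.0194 0.0457] -0.0177
edge [0.4666 0.003  0.07  ] -0.0972
```

```bash
python3 -m inch '[[[0,0,0],[-2,-11,0],1],[[0,0,0],[-3,-22,0],1],[[0,0,0],[-3,-22,0],1],[[0,0,2],[-8,-22,0],1],[[0,0,4],[-14,-22,0],1],[[0,0,6],[-20,-23,0],1],[[0,0,8],[-26,-23,0],1],[[0,0,10],[-30,-23,0],1],[[0,0,10],[-30,-23,0],1],[[0,0,10],[-30,-23,0],1]]'
python3 - <<'E'
from h import *
c=snap('wrist','w8.png');P=cloud(c);o=readout.get_obs();sd=np.array([np.cos(.213),np.sin(.213)])
for r in range(60,300,30): print(r,P[r,313].round(4),((P[r,313,:2]-o['position'][:2])@sd).round(4))
snap('scene','c8.png');snap('side','s8.png')
E
```

```text
clock: 7.85
position: [0.588, 0.0273, 0.0614]
ee_rot: [-0.474, 0.526, 0.611, 0.355]
ft_force: [0.7, -0.2, -2.0]
grip_width: 0.137
60 [ 0.4486 -0.0006  0.0038] -0.1421
90 [0.5036 0.0108 0.0977] -0.086
120 [0.5127 0.0127 0.0956] -0.0766
150 [0.5218 0.0146 0.0916] -0.0674
180 [0.5316 0.0167 0.0884] -0.0573
210 [0.542  0.0189 0.0848] -0.0467
240 [0.553  0.0212 0.0813] -0.0355
270 [0.5645 0.0236 0.0784] -0.0238
```

View pics/w8.png

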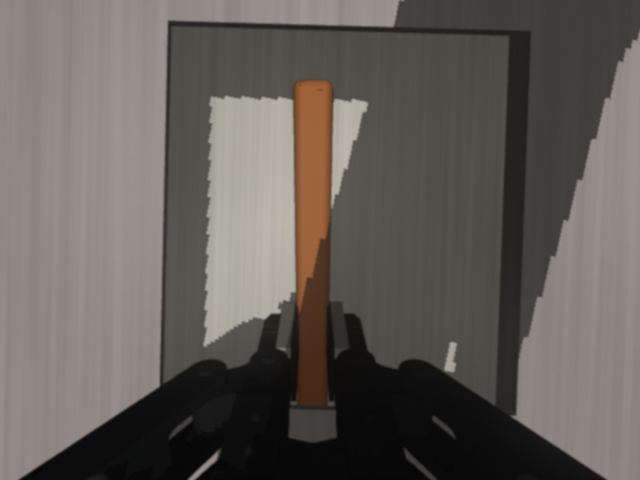

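View pics/c8.png

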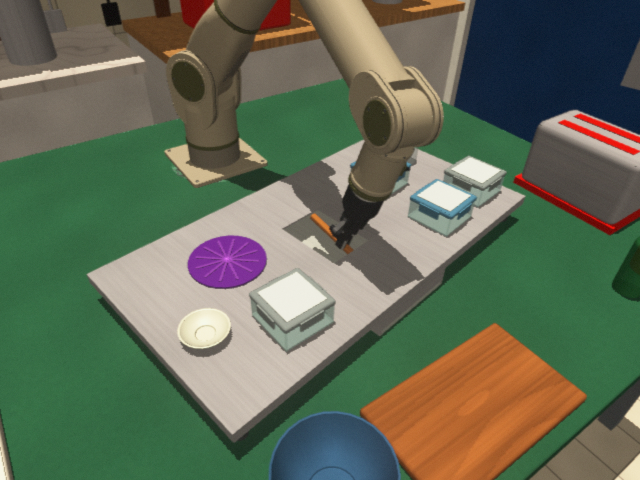

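The handle end is up through the opening, about 16 mm above the plate with no significant force. Next, shift it back slightly and pull along its own axis.

```bash
python3 -m inch '[[[0,0,0],[3,9,0],1],[[0,0,0],[6,19,0],1],[[0,0,0],[6,32,0],1],[[0,0,0],[6,45,0],1],[[0,0,0],[6,58,0],1],[[0,0,0],[6,71,0],1],[[0,0,0],[6,84,0],1],[[0,0,0],[6,84,0],1],[[0,0,0],[6,84,0],1]]'
python3 - <<'E'
from h import *
snap('scene','c9.png');snap('side','s9.png')
E
```

```text
clock: 9.12
position: [0.5082, 0.0108, 0.0816]
ee_rot: [-0.474, 0.525, 0.611, 0.355]
ft_force: [-0.2, 0.7, -1.4]
grip_width: 0.135
```

View pics/s9.png

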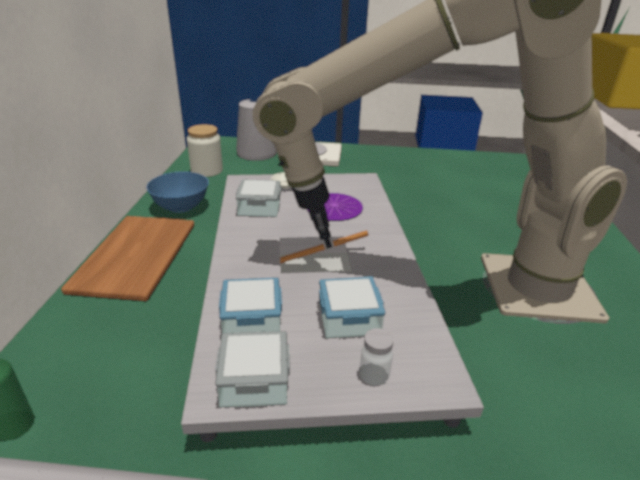

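View pics/c9.png

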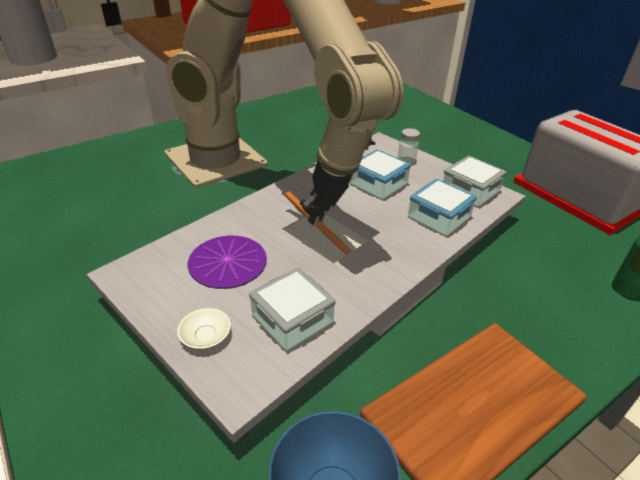

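Coming out cleanly. Pull the bowl past the far edge and then check.

```bash
python3 -m inch '[[[0,0,0],[0,12,0],1],[[0,0,0],[0,25,0],1],[[0,0,0],[0,38,0],1],[[0,0,0],[0,51,0],1],[[0,0,0],[0,63,0],1],[[0,0,0],[0,74,0],1],[[0,0,0],[0,74,0],1],[[0,0,0],[0,74,0],1]]'
python3 - <<'E'
from h import *
snap('scene','c10.png');snap('wrist','w10.png')
E
```

```text
clock: 10.22
position: [0.4395, -0.0036, 0.104]
ee_rot: [-0.474, 0.525, 0.611, 0.355]
ft_force: [0.3, 0.0, -0.1]
grip_width: 0.133
```

View pics/c10.png

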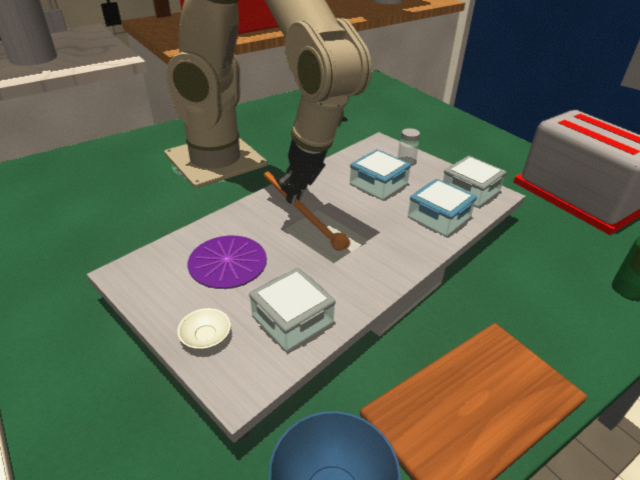

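The bowl at (341,241) is clear of the far edge, so I lift straight up.

```bash
python3 -m inch '[[[0,0,0],[-10,3,0],1],[[0,0,0],[-24,7,0],1],[[0,0,0],[-40,12,0],1],[[0,0,0],[-58,18,0],1],[[0,0,0],[-76,24,0],1],[[0,0,0],[-94,30,0],1],[[0,0,0],[-110,35,0],1],[[0,0,0],[-114,36,0],1],[[0,0,0],[-114,36,0],1]]'
python3 - <<'E'
from h import *
c=snap('scene','c11.png')
k=load('scene0');P=cloud(k);h=cv2.cvtColor(k['pixels'],cv2.COLOR_RGB2HSV)
for s in('scene0','side0'):
    k=load(s);h=cv2.cvtColor(k['pixels'],cv2.COLOR_RGB2HSV)
    m=((h[...,0]>130)&(h[...,0]<160)&(h[...,1]>120)).astype(np.uint8)
    n,l,st,ce=cv2.connectedComponentsWithStats(m);i=1+st[1:,4].argmax()
    p=np.argwhere(l==i)[:,::-1];W=np.array([plane(k,u,v,.077) for u,v in p]);print(W.mean(0).round(4),cv2.minEnclosingCircle(W[:,:2].astype(np.float32)))
go([.476,-.211,.224],.213,17);go([.476,-.211,.224],.213,0)
E
```

```text
clock: 11.45
position: [0.4399, -0.0033, 0.2234]
ee_rot: [-0.474, 0.525, 0.611, 0.355]
ft_force: [0.8, 0.5, -1.0]
grip_width: 0.135
[ 0.5176 -0.2115  0.077 ] ((0.5148200988769531, -0.20909686386585236), 0.07937546819448471)
[ 0.5113 -0.1963  0.077 ] ((0.5111836194992065, -0.1991429626941681), 0.07631713896989822)
turn [-0.3, -0.0, -0.8] shift [1.7, 7.2, -210.7]
turn [-0.3, -0.1, -17.8] shift [1.7, 7.2, -210.7]
```

View pics/c11.png

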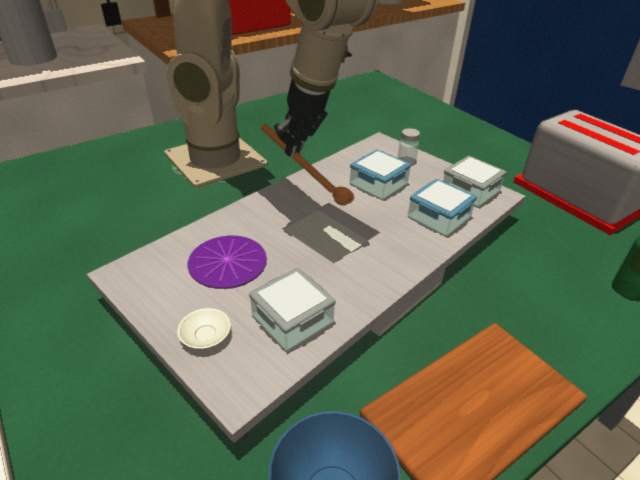

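The spoon is fully out. Next: move over the trivet and level it.

```bash
python3 -m inch '[[[0,0,-1],[0,0,-10],1],[[0,0,-3],[0,1,-32],1],[[0,0,-6],[0,2,-62],1],[[0,0,-9],[0,3,-94],1],[[0,0,-12],[0,4,-126],1],[[0,0,-15],[0,5,-158],1],[[0,0,-17.5],[0,6,-186],1],[[0,0,-17.5],[0,7,-204],1],[[0,0,-17.5],[0,7,-211],1],[[0,0,-17.5],[0,7,-211],1]]'
python3 -m inch '[[[0,0,0],[0,0,0],1],[[0,0,0],[0,0,0],1]]'
python3 - <<'E'
from h import *
snap('scene','c12.png');snap('side','s12.png');c=snap('wrist','w12.png')
go([.477,-.212,.224],.213,0)
for s in('scene','side'):
    k=load(('c' if s=='scene' else 's')+'12');h=cv2.cvtColor(k['pixels'],cv2.COLOR_RGB2HSV);Q=cloud(k)
    m=(h[...,0]>3)&(h[...,0]<20)&(h[...,1]>120)&(Q[...,2]>.14)&(Q[...,2]<.28)&(abs(Q[...,1]+.2)<.15)&(Q[...,0]>.25)&(Q[...,0]<.75)
    q=Q[m];t=q[:,:2]@[np.cos(.213),np.sin(.213)];print(s,len(q),q[t.argmin()].round(3),q[t.argmax()].round(3),'mid',((q[t.argmin()]+q[t.argmax()])/2).round(3),'zmin',np.percentile(q[:,2],1).round(3))
print(readout.get_obs()['grip_width'],readout.get_obs()['joint_velocities'].round(4))
E
```

```text
clock: 12.75
position: [0.4764, -0.2119, 0.2255]
ee_rot: [-0.548, 0.448, 0.549, 0.444]
ft_force: [0.4, 0.2, -0.6]
grip_width: 0.137
clock: 13.0
position: [0.4764, -0.2113, 0.2254]
ee_rot: [-0.549, 0.447, 0.55, 0.444]
ft_force: [-0.3, 0.2, -0.7]
grip_width: 0.137
turn [-0.3, -0.1, -0.3] shift [1.5, -0.4, -0.6]
scene 925 [ 0.385 -0.236  0.232] [ 0.647 -0.18   0.236] mid [ 0.516 -0.208  0.234] zmin 0.222
side 334 [ 0.385 -0.23   0.227] [ 0.643 -0.165  0.237] mid [ 0.514 -0.197  0.232] zmin 0.225
0.1355510331900038 [ 0.0022  0.0001  0.0009 -0.0017  0.001   0.0002 -0.0006]
```

View pics/c12.png

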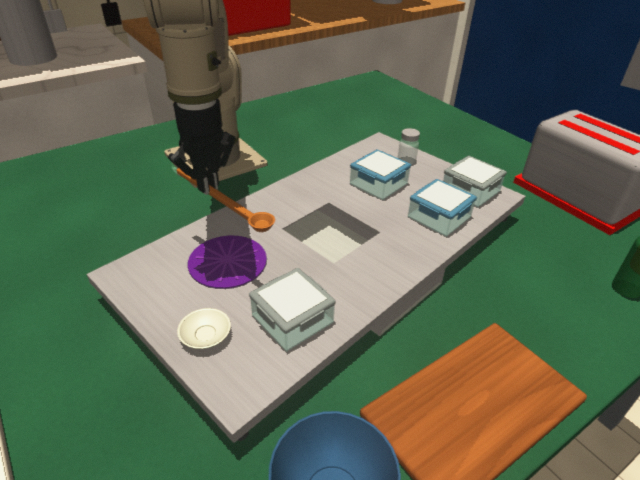

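View pics/s12.png

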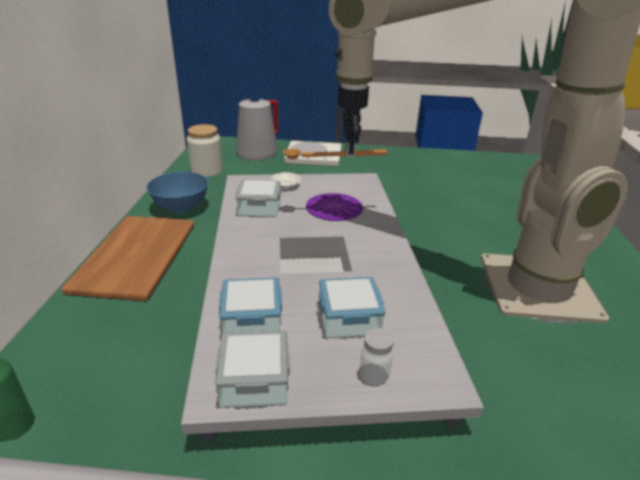

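The spoon's measured middle is at (0.515, -0.203), and the trivet centre is at about (0.513, -0.204). The lowest part of the spoon is about 15 cm above the shelf top. All bystanders are at their original pixel positions and the grip is steady, so I'm handing in.

```bash
python3 -c "
from workcell import manip
print(manip.hand_in())"
```

```text
the job is handed in; nothing more can be done
None
```

The job is handed in, about 13 s in. The spoon is out of the drip pan and held still and level over the purple trivet. I gripped it by the handle, raised the handle end up through the cut-out at about 17°, pulled the spoon out along its own axis and moved it across.

- **Position:** the spoon's middle measured about (0.515, -0.203), against a trivet centre of about (0.513, -0.204). The scene and side cameras disagreed by about 1 cm in y on both, which is small beside the trivet's 80 mm radius.
- **Height:** the lowest part of the spoon is about 15 cm above the shelf top.
- **Forces:** force readings after each move stayed under 3 N, except about 7 N when the fingers closed near the pan floor. I did not read forces within the moves.
- **Grip:** the opening settled at about 11.5 mm on the 14 mm handle, and it stayed steady through the carry.
- **Containers, dish and jar:** they look unmoved in the final pictures. I compared these by eye, not by measurement.

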